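Zero the bench scale and hold the screw box over its pan

TASK

First zero the empty bench scale: turn the bar-shaped tare knob in the middle of its dial until the pointer stands on the broad zero mark. Then pick up the small card box of screws, lift it over the clutter without shifting any of it, and hold it level over the middle of the weighing pan, its long sides along the pan's long sides and its underside about 2 cm above the pan's floor. Do not let it touch the scale, and finish still holding it there, motionless, ready to be lowered; the scale stays at zero.

Things in the scene. Friction and masses are not known exactly. Their poses are not given: they have to be found in the camera images.
- scale: grey bench scale, 110 x 262 mm, 40 mm high housing, fixed to the worktop; origin under its middle on the worktop. Its own y runs along its length: the weighing pan is centred at y = +70 mm, the dial and tare knob at y = -70 mm; its +x is the side away from the robot. The dial lies flat, face up at 44 mm, a mark every 10 degrees; the broad long mark at its +x side is zero.
- tare_knob (a joint): turn of the tare knob about the vertical, rad; 0 = pointer on the zero mark, positive = counterclockwise seen from above; stops at -0.6 and 1.6. Turns with light friction (about 0.04 N m) and stays where it is left. The thin pointer at the knob's foot turns with it.
- knob_grip (a point): point on the knob's axis, 69 mm above the worktop, at which to have the TCP to grip it from above; turns with the knob. The grip is a black upright bar 44 mm long (its own x, which is where the pointer points), 12 mm thick (its own y), from 48 to 76 mm above the worktop.
- pan_center (a point): centre of the floor of the weighing pan, 64 mm above the worktop, turned like the scale. The steel pan is 108 mm (own x) by 128 mm (own y) outside, flat inside over 96 x 116 mm, with a rim 6 mm high and 6 mm wide all round; it does not give.
- screw_box: the load: small card box of screws with a plain brown top, 60 mm (own x) by 80 mm (own y), 52 mm high, loose, 0.3 to 0.6 kg; origin at the centre of its underside, z up
- screw_jar: bystander: white jar with a red lid, 68 mm across, 92 mm high, loose. It and the tub stand in a row between box and scale, either one the farther; origin under its middle
- cream_tub: bystander: cream tub with a blue lid, 99 (own x) x 124 x 70 mm high, loose; origin under its middle
- spray_can: bystander: spray can, 65 mm across, 237 mm high, loose, at the far left of the worktop; origin under its middle. All other clutter (glue bottle, sander, case, offcuts and so on) is fixed, up to 190 mm high, and stands at least 60 mm from the box and clear of the pan and the knob
Not all that is in view belongs to the job. Leave any pink look-alike of the screw_box alone.

How it is judged:
On the way, in this order (a step that is already met when the one before it is completed fails the run):
1. the scale is zeroed while the screw box still stands untouched where it was (value of joint tare_knob between -0.09 and 0.09 rad and distance of screw_box from where it was at the start of the episode below 0.02 m), for 0.3 s.
2. the screw box is held off the worktop (height (world z) of screw_box above 0.03 m and contact force between screw_box and the fingers above 1 N), for 0.2 s.
At the end, for the whole second after the job is handed in: Knob at zero within 0.09 rad. Fingers hold the screw box still, level within 0.1 rad, underside 10 to 40 mm above the pan floor, within 12 mm of its centre, sides parallel to the pan's within 0.12 rad. Nothing touches the scale, no bystander touches the box or has moved over 30 mm (value of joint tare_knob between -0.09 and 0.09 rad and horizontal distance between screw_box and pan_center below 0.012 m and z of screw_box in the frame of pan_center between 0.01 and 0.04 m and angle between the y axis of screw_box and the y axis of pan_center, either way round below 0.12 rad and angle between screw_box's own z axis and vertical below 0.1 rad and linear speed of screw_box below 0.02 m/s and contact force between screw_box and the fingers above 2 N and contact force between screw_box and scale below 0.2 N and contact force between each of the arm, the fingers and scale below 0.5 N and contact force between screw_box and screw_jar below 0.2 N and contact force between screw_box and cream_tub below 0.2 N and contact force between screw_box and spray_can below 0.2 N and distance of each of screw_jar, cream_tub, spray_can from where it was at the start of the episode below 0.03 m); the arm keeps its last pose, push and grip.
It fails at once if the screw box touches the scale (contact force between screw_box and scale above 1 N).
It fails at once if any of the other loose things is shifted by more than 30 mm (distance of any of screw_jar, cream_tub, spray_can from where it was at the start of the episode above 0.03 m).
It also fails if it takes over 54 s, if anything falls off the work surface, if the arm or the gripper's body presses on something with over 40 N, if the wrist force passes 120 N, or if a joint passes its speed limit or range.

ROBOT

A 6-joint arm with a two-finger parallel gripper is mounted at the origin on the work surface; the furniture and walls round the work are solid. World frame = base frame: x ahead of the robot, y to its left, z up, the work surface at z = 0. Lengths are in m, angles in rad, forces in N, time in s.
With the tool pointing down it reaches from about 0.375 to 0.9 m from the base axis. Payload 3.1 kg.
Tool frame: the origin (TCP) lies between the finger pads, 19 mm behind the fingertips; this is the grasp point; z points along the fingers, y is the line along which they close (so a half turn about z gives the same grasp; the last joint's range is limited). The gripper opens to 87 mm and grips with 3 to 60 N. Pads are 19 mm wide; open, the fingers measure 117 mm over their backs; the gripper's body (75 mm by 190 mm) begins 51 mm behind the grasp point.
Start: joints at [-1.419, 0.527, 1.433, -0, 1.181, -0.178], TCP at [0.202, -0.591, 0.241] pointing down, gripper open.
Joint ranges: [-3.08, 3.08], [-0.75, 2.2], [0.22, 2.44], [-1.43, 4.57], [0, 2.65], [-2.85, 2.85]. Speed limits (rad/s): [2.79, 2.79, 3.14, 3.14, 3.14, 3.14].

INTERFACE

Orientations are given as a rotation vector (axis times angle).
In Python, from plant import * gives the robot as it stands.
- The arm moves only by the tool drive_tool, never from a script. Its argument "deltas" is a list of rows, each a list of 7 numbers: the turn, a rotation vector about the tool's x, y, z as a fraction of full scale, then the shift along the tool's x, y, z as a fraction of full scale, then the opening, from 0 (shut) to 1 (fully open). A call has 1 to 20 rows; each row shifts and turns the commanded pose from where the row before left it, along the tool's axes as they then stand; what a row does not reach is not made up. Full scale, the value 1, is 25 cm for a shift and 60 degrees for a turn. A row lasts 1/10 s, in which the tool goes at most 50 mm and 8.59 degrees, less where a joint would pass 70% of its speed; a pose out of reach is approached as far as the arm can. A call with a number of a shift or a turn outside -1 to 1 is refused whole. A call with a gripper value outside its range is refused whole. The fingers move at their own pace and stop on an object; the grip force is fixed at half the most. Time passes only in rows, so rows that do not move let the fingers close. It gives the time, the measured TCP pose, the force, the opening and the grip force at its end, in the units of the state.
- observe(): the state, without advancing time (a new reading comes with each control period).
- capture(name): name is "side" or "top"; returns a dict with "frame" (384x512x3 uint8, red, green, blue), "camera_matrix" (3x3 intrinsics, pixels), "dist_coeffs" ([k1, k2, p1, p2, k3] as OpenCV has them; the pictures are not rectified), "rvec" (rotation vector, rad) and "tvec" (3), from world to camera coordinates, as OpenCV has them. Camera axes: x right, y down, z forward; pixel columns grow to the right and rows downward; lengths in m; the calibration is good to about 2 mm. A picture is of the moment at which its call begins. There is no depth.
- close_job(): hands the job in; it is judged then, once.
Trained networks look in a picture, given as the dict that the camera call returned (one of the last four; its "shot" number tells which), for a name from the list of things; names that differ only in an ending like _2 or _b are one class to them, and where a whole thing is asked for, a point or a joint stands for the part that bears it (a point fixed in the world has none). Each returns a list of dicts, best first, with "score" (0 to 1); they miss things now and then, are a little off and sometimes report something else, mostly with a low value. They report only what shows in the picture. A call takes as long as a camera call. They do not tell look-alikes from the thing itself.
- search_frame(picture, query): "point" ([x, y, z] in m, in world coordinates, good to about 4 mm: the middle of the surface that is visible of it).
The state is a dict: "time": time; "q": joint angles; "joint_velocities": joint speeds; "effort": joint torques, N m; "eef_pos": TCP position; "tool_rot": TCP orientation; "wrist_force": force on the tool from outside, world axes, zero at the start; "moment": the same for the moment, N m; "finger_gap": finger opening in m; "grip_force": force on a finger pad.
Only numpy, scipy, OpenCV 4.12 (cv2) and the standard library are available. Lean on these libraries where they do the work, as an engineer would, in place of code of your own. Each camera call takes 0.05 s, during which the arm holds its last target. There are 200 camera calls.

## Working session

There is one attempt and no reset: what is moved stays moved. The work goes in short steps, Python scripts to look and compute and a tool call to move; the robot and the scene stay as the last step left them, time stands still between calls to the robot, and variables do not carry over. Pictures are saved under pics/ and viewed, at most 10 in all, crops included, and the job is handed in when it is done.

Besides the shell and the picture viewer there is one more tool, called after ">>>" in YAML: its name, and indented under it one key for each argument. drive_tool: Moves the arm, as the interface text tells. Shift numbers are shares of 25 cm and turn numbers shares of 60 degrees, none past 1 either way. Its arguments: {"type":"object","properties":{"deltas":{"type":"array","items":{"type":"array","items":{"type":"number","minimum":-1,"maximum":1}}}},"required":["deltas"]}

```bash
ls; mkdir -p pics; python3 - <<'E'
from plant import *
import cv2
o=observe();print({k:o[k] for k in('time','eef_pos','tool_rot','finger_gap')})
for n in("side","top"):
    p=capture(n);cv2.imwrite(f'pics/{n}0.png',p['frame'][:,:,::-1])
    print(n,p['camera_matrix'],p['dist_coeffs'],p['rvec'],p['tvec'])
    for q in('scale','tare_knob','screw_box','screw_jar','cream_tub','spray_can','pan_center'):
        try: print(q,[(round(d['score'],2),[round(float(v),3) for v in d['point']]) for d in search_frame(p,q)])
        except Exception as e: print(q,e)
E
```

```text
pics
{'time': 0.0, 'eef_pos': array([ 0.20231184, -0.59060608,  0.24025996]), 'tool_rot': array([-3.09679991e+00, -5.15448391e-01,  3.61657047e-05]), 'finger_gap': 0.08713652896028486}
side [[395.68338436   0.         256.92892991]
 [  0.         395.68338436 189.56152431]
 [  0.           0.           1.        ]] [-0.10846042  0.          0.          0.          0.        ] [ 2.28048704  1.06132702 -0.34591038] [-0.33688511 -0.17021467  1.53945012]
scale [(0.59, [0.42, -0.198, 0.044])]
tare_knob [(0.67, [0.38, -0.257, 0.06])]
screw_box [(0.57, [0.339, 0.18, 0.054]), (0.56, [0.443, 0.294, 0.056]), (0.49, [0.494, 0.055, 0.071])]
screw_jar [(0.7, [0.39, 0.047, 0.077])]
cream_tub [(0.68, [0.495, 0.057, 0.068])]
spray_can [(0.83, [0.492, 0.46, 0.136])]
pan_center [(0.63, [0.445, -0.14, 0.067]), (0.3, [0.496, 0.055, 0.07])]
top [[421.30709669   0.         257.57138708]
 [  0.         421.30709669 188.1729552 ]
 [  0.           0.           1.        ]] [-0.06848627  0.          0.          0.          0.        ] [ 2.13744837 -2.18377033  0.09540201] [0.10455425 0.39948607 1.3010648 ]
scale [(0.66, [0.409, -0.188, 0.065])]
tare_knob [(0.62, [0.369, -0.251, 0.072])]
screw_box [(0.87, [0.334, 0.187, 0.05]), (0.67, [0.432, 0.307, 0.052])]
screw_jar [(0.68, [0.469, 0.456, 0.182])]
cream_tub [(0.73, [0.481, 0.071, 0.068])]
spray_can [(0.86, [0.466, 0.46, 0.183])]
pan_center [(0.67, [0.446, -0.143, 0.067])]
```

```bash
python3 - <<'E'
import cv2
for n in("side","top"):
    cv2.imwrite(f'pics/{n}0b.png',cv2.resize(cv2.imread(f'pics/{n}0.png'),(800,600),interpolation=cv2.INTER_CUBIC))
E
```

```text
(no output)
```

View pics/top0b.png

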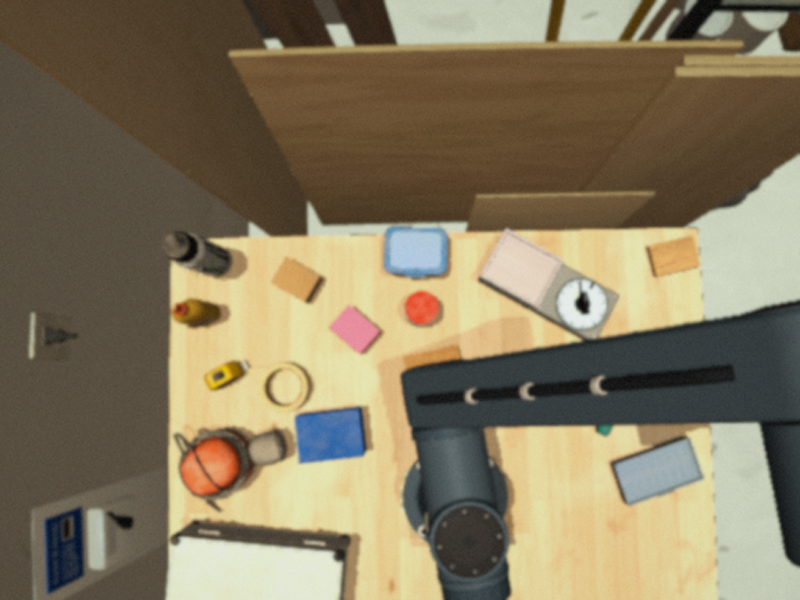

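View pics/side0b.png

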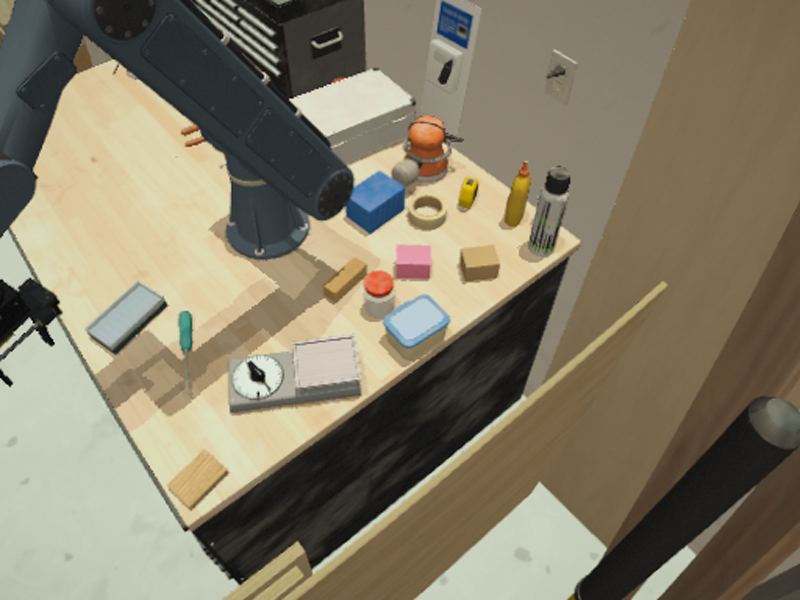

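The top view shows the brown box at about (298,279)/1.5625 and the pink decoy at (355,329). The jar is at (422,308), the tub at (415,250) and the scale dial at (582,305). The side view agrees. Next I'll look at zoomed crops of the scale and box.

```bash
python3 - <<'E'
import cv2,numpy as np
t=cv2.imread('pics/top0.png');s=cv2.imread('pics/side0.png')
f=lambda im,x,y,k:cv2.resize(im[y:y+300//k,x:x+400//k],(400,300),interpolation=cv2.INTER_CUBIC)
cv2.imwrite('pics/crops.png',np.vstack([np.hstack([f(t,302,143,4),f(s,140,205,4)]),np.hstack([f(t,165,160,8),f(s,284,148,8)])]))
E
```

```text
(no output)
```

View pics/crops.png

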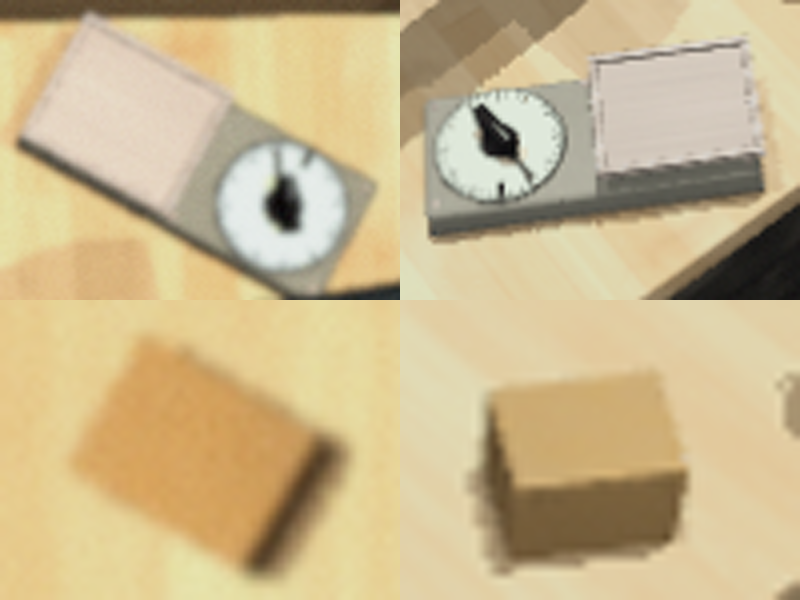

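The crops show the pan corners, the dial with its zero mark and pointer (the pointer stands about 30° from zero), and the box's top corners. Next I'll triangulate them.

```bash
cat > h.py <<'E'
import numpy as np,cv2
from plant import *
def norm(p,px):
    return cv2.undistortPoints(np.array(px,float).reshape(-1,1,2),p['camera_matrix'],np.array(p['dist_coeffs'])).reshape(-1,2)
def P(p): return np.hstack([cv2.Rodrigues(np.array(p['rvec']))[0],np.array(p['tvec'],float).reshape(3,1)])
def tri(a,pa,b,pb):
    X=cv2.triangulatePoints(P(a),P(b),norm(a,pa).T,norm(b,pb).T);return (X[:3]/X[3]).T
def plane(p,px,z):
    M=P(p);R,t=M[:,:3],M[:,3];c=-R.T@t
    d=np.c_[norm(p,px),np.ones(len(px))]@R
    return c+d*((z-c[2])/d[:,2])[:,None]
def unc(u,o,k): return (np.array(u,float)+.5)/k-.5+np.array(o)
E
python3 - <<'E'
from h import *
np.set_printoptions(precision=4,suppress=True)
s=capture('side');t=capture('top')
names='pan4 dial zero ptip'
T=unc([(90,13),(232,102),(170,212),(20,138),(282,206),(308,157),(278,150)],(302,143),4)
S=unc([(346,40),(190,60),(197,170),(362,152),(101,143),(101,190),(133,178)],(140,205),4)
# side image is seen from the far side: order pan corners by triangulation consistency
import itertools
def best(T4,S4):
    r=[]
    for k in range(4):
        for d in(1,-1):
            o=[(k+d*i)%4 for i in range(4)];X=tri(t,T4,s,S4[o])
            e=np.abs(cv2.projectPoints(X,np.array(t['rvec']),np.array(t['tvec']),t['camera_matrix'],np.array(t['dist_coeffs']))[0].reshape(-1,2)-T4).max()
            r.append((e,X))
    return min(r,key=lambda q:q[0])
e,X=best(T[:4],S[:4]);print('pan',e,X,X.mean(0))
for z,p,q in((.07,t,T),(.07,s,S)): 
    Y=plane(p,q[:4],z);print('plane',Y,Y.mean(0))
D=tri(t,T[4:],s,S[4:]);print('dial',D,plane(t,T[4:],.044),plane(s,S[4:],.044))
for V in (D,plane(t,T[4:],.046),plane(s,S[4:],.046)):
    a=[np.degrees(np.arctan2(*(V[i]-V[0])[1::-1])) for i in(1,2)];print('ang zero,ptr',a,a[1]-a[0])
TB=unc([(148,37),(325,137),(250,262),(72,160)],(165,160),8);SB=unc([(92,102),(260,72),(286,170),(115,188)],(284,148),8)
e,B=best(TB,SB);print('box',e,B,B.mean(0))
for p,q in((t,TB),(s,SB)):
    Y=plane(p,q,.052);print(Y.mean(0),[(np.linalg.norm(Y[i]-Y[i-1]),np.degrees(np.arctan2(*(Y[i]-Y[i-1])[1::-1]))) for i in range(4)])
for p in(t,s):
    for q in('knob_grip','tare_knob','screw_jar','cream_tub','pan_center'):print(q,[(round(d['score'],2),np.round(d['point'],3)) for d in search_frame(p,q)])
E
```

```text
pan 0.4058965401400769 [[ 0.5226 -0.1106  0.0681]
 [ 0.4525 -0.2162  0.0644]
 [ 0.369  -0.1646  0.0683]
 [ 0.4286 -0.0544  0.0602]] [ 0.4432 -0.1365  0.0652]
plane [[ 0.5219 -0.1107  0.07  ]
 [ 0.4509 -0.2161  0.07  ]
 [ 0.3682 -0.1654  0.07  ]
 [ 0.4269 -0.054   0.07  ]] [ 0.442  -0.1366  0.07  ]
plane [[ 0.4346 -0.0574  0.07  ]
 [ 0.3709 -0.1642  0.07  ]
 [ 0.4565 -0.2164  0.07  ]
 [ 0.5237 -0.1109  0.07  ]] [ 0.4464 -0.1372  0.07  ]
dial [[ 0.3736 -0.256   0.0442]
 [ 0.4106 -0.2783  0.0459]
 [ 0.417  -0.2543  0.0463]] [[ 0.373  -0.2571  0.044 ]
 [ 0.4105 -0.2792  0.044 ]
 [ 0.4165 -0.2561  0.044 ]] [[ 0.3744 -0.255   0.044 ]
 [ 0.4097 -0.2776  0.044 ]
 [ 0.4166 -0.2527  0.044 ]]
ang zero,ptr [np.float64(-31.091848635564546), np.float64(2.255993685621774)] 33.34784232118632
ang zero,ptr [np.float64(-30.455254335395573), np.float64(1.3020173642343464)] 31.757271699629918
ang zero,ptr [np.float64(-32.56239918095018), np.float64(3.080139779875047)] 35.64253896082523
box 0.513415527839129 [[0.4793 0.3261 0.0495]
 [0.4386 0.2576 0.0515]
 [0.3917 0.2882 0.0464]
 [0.4319 0.3557 0.0536]] [
[... 417 characters left out ...]
64(0.08083416632225739), np.float64(63.71191532830269)), (np.float64(0.05948080870911791), np.float64(-34.429684115842456)), (np.float64(0.07826550008202567), np.float64(-121.83231993981735))]
knob_grip [(0.68, array([ 0.373, -0.251,  0.072]))]
tare_knob [(0.4, array([ 0.369, -0.257,  0.075]))]
screw_jar [(0.75, array([0.367, 0.062, 0.089]))]
cream_tub [(0.74, array([0.485, 0.075, 0.07 ]))]
pan_center [(0.6, array([ 0.443, -0.141,  0.065]))]
knob_grip [(0.7, array([ 0.382, -0.258,  0.061]))]
tare_knob []
screw_jar [(0.6, array([0.39 , 0.042, 0.076]))]
cream_tub [(0.86, array([0.495, 0.054, 0.07 ])), (0.74, array([ 0.385, -0.258,  0.06 ]))]
pan_center [(0.75, array([ 0.445, -0.141,  0.065]))]
```

```bash
cat >> h.py <<'E'
def togo(pos,ydir):
    """shares to go in present tool axes; ydir = wanted world direction of tool y (deg)"""
    o=observe();R=cv2.Rodrigues(np.array(o['tool_rot']))[0]
    d=R.T@(np.array(pos)-o['eef_pos']);y=np.degrees(np.arctan2(R[1,1],R[0,1]))
    dy=(ydir-y+180)%360-180
    print('t',o['time'],'pos',np.round(o['eef_pos'],4),'ydir',round(y,2),'down',np.round(R[:,2],3),'shift shares',np.round(d/.25,3),'turn z share',round(-dy/60,3),'F',np.round(o['wrist_force'],1),'gap',o['finger_gap'],o['grip_force'])
E
python3 -c "
from h import *
togo((.373,-.2568,.069),-87.7)"
```

```text
t 1.4 pos [ 0.2024 -0.5913  0.2413] ydir -71.1 down [ 0. -0. -1.] shift shares [ 1.079 -1.045  0.689] turn z share 0.277 F [-0.4 -0.   0.3] gap 0.08711019078110666 0.0
```

>>> drive_tool:
  deltas:
    - [0, 0, 0, 0.108, -0.1045, 0, 1]
    - [0, 0, 0, 0.108, -0.1045, 0, 1]
    - [0, 0, 0, 0.108, -0.1045, 0, 1]
    - [0, 0, 0, 0.108, -0.1045, 0, 1]
    - [0, 0, 0, 0.108, -0.1045, 0, 1]
    - [0, 0, 0, 0.108, -0.1045, 0, 1]
    - [0, 0, 0, 0.108, -0.1045, 0, 1]
    - [0, 0, 0, 0.108, -0.1045, 0, 1]
    - [0, 0, 0, 0.108, -0.1045, 0, 1]
    - [0, 0, 0, 0.108, -0.1045, 0, 1]
    - [0, 0, 0.092, 0, 0, 0.12, 1]
    - [0, 0, 0.092, 0, 0, 0.12, 1]
    - [0, 0, 0.092, 0, 0, 0.12, 1]
    - [0, 0, 0, 0, 0, 0, 1]
    - [0, 0, 0, 0, 0, 0, 1]

```text
time: 2.9
eef_pos: [0.3733, -0.2568, 0.1514]
tool_rot: [-3.14, -0.067, 0.001]
wrist_force: [0.3, 0.1, 0.6]
finger_gap: 0.0866
grip_force: 0.0
```

```bash
python3 -c "
from h import *
togo((.373,-.2568,.069),-87.7)
s=capture('side')['frame'][:,:,::-1];t=capture('top')['frame'][:,:,::-1]
f=lambda im,x,y:cv2.resize(im[y:y+150,x:x+100],(400,600),interpolation=cv2.INTER_CUBIC)
cv2.imwrite('pics/k1.png',np.hstack([f(t,310,120),f(s,130,150)]))"
```

```text
t 2.9 pos [ 0.3733 -0.2568  0.1514] ydir -87.55 down [-0.001  0.001 -1.   ] shift shares [-0.001  0.     0.33 ] turn z share 0.002 F [0.3 0.1 0.6] gap 0.08661941317235042 0.0
```

View pics/k1.png

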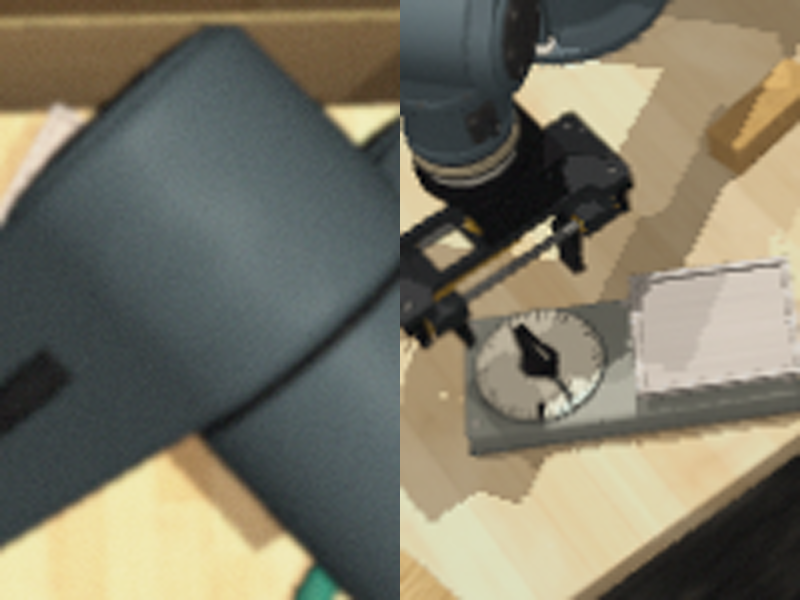

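The top camera is blocked by the arm. In the side view the open fingers straddle the knob, and the pointer tip shows at about (570,400) beside the zero mark at (541,410). I'll descend and grip.

>>> drive_tool:
  deltas:
    - [0, 0, 0, 0, 0, 0.11, 1]
    - [0, 0, 0, 0, 0, 0.11, 1]
    - [0, 0, 0, 0, 0, 0.07, 1]
    - [0, 0, 0, 0, 0, 0.04, 1]
    - [0, 0, 0, 0, 0, 0, 0.3]
    - [0, 0, 0, 0, 0, 0, 0.3]
    - [0, 0, 0, 0, 0, 0, 0.3]
    - [0, 0, 0, 0, 0, 0, 0]
    - [0, 0, 0, 0, 0, 0, 0]
    - [0, 0, 0, 0, 0, 0, 0]
    - [0, 0, 0, 0, 0, 0, 0]
    - [0, 0, 0, 0, 0, 0, 0]

```text
time: 4.2
eef_pos: [0.3733, -0.2567, 0.0688]
tool_rot: [3.141, 0.064, 0.0]
wrist_force: [0.1, -0.1, -0.4]
finger_gap: 0.031
grip_force: 0.0
```

```bash
python3 -c "
from h import *
togo((.373,-.2568,.069),-87.7-33.4);print(observe()['moment'])"
```

```text
t 4.2 pos [ 0.3733 -0.2567  0.0688] ydir -87.66 down [ 0. -0. -1.] shift shares [-0.001  0.    -0.001] turn z share 0.557 F [ 0.1 -0.1 -0.4] gap 0.031010091062190086 0.0
[ 0.01773238 -0.0351574   0.06697212]
```

Still closing, so I'll wait some more.

>>> drive_tool:
  deltas:
    - [0, 0, 0, 0, 0, 0, 0]
    - [0, 0, 0, 0, 0, 0, 0]
    - [0, 0, 0, 0, 0, 0, 0]
    - [0, 0, 0, 0, 0, 0, 0]
    - [0, 0, 0, 0, 0, 0, 0]

```text
time: 4.7
eef_pos: [0.3734, -0.2579, 0.0688]
tool_rot: [3.139, 0.065, 0.001]
wrist_force: [-2.9, -4.8, -0.8]
finger_gap: 0.0119
grip_force: 30.0
```

>>> drive_tool:
  deltas:
    - [0, 0, 0.08, 0, 0, 0, 0]
    - [0, 0, 0.08, 0, 0, 0, 0]
    - [0, 0, 0.08, 0, 0, 0, 0]
    - [0, 0, 0.08, 0, 0, 0, 0]
    - [0, 0, 0.08, 0, 0, 0, 0]
    - [0, 0, 0.08, 0, 0, 0, 0]
    - [0, 0, 0.077, 0, 0, 0, 0]
    - [0, 0, 0, 0, 0, 0, 0]
    - [0, 0, 0, 0, 0, 0, 0]
    - [0, 0, 0, 0, 0, 0, 0]

```text
time: 5.7
eef_pos: [0.3735, -0.2578, 0.0688]
tool_rot: [3.026, -0.838, 0.002]
wrist_force: [-3.2, -5.0, -1.8]
finger_gap: 0.0116
grip_force: 30.0
```

```bash
python3 -c "
from h import *
togo((.373,-.2568,.069),-87.7-33.4)
s=capture('side')['frame'][:,:,::-1]
cv2.imwrite('pics/k2.png',cv2.resize(s[195:270,135:235],(800,600),interpolation=cv2.INTER_CUBIC))"
```

```text
t 5.7 pos [ 0.3735 -0.2578  0.0688] ydir -120.97 down [ 0.001 -0.002 -1.   ] shift shares [-0.004 -0.002 -0.001] turn z share 0.002 F [-3.2 -5.  -1.8] gap 0.011593590840130445 29.999405052512884
```

View pics/k2.png

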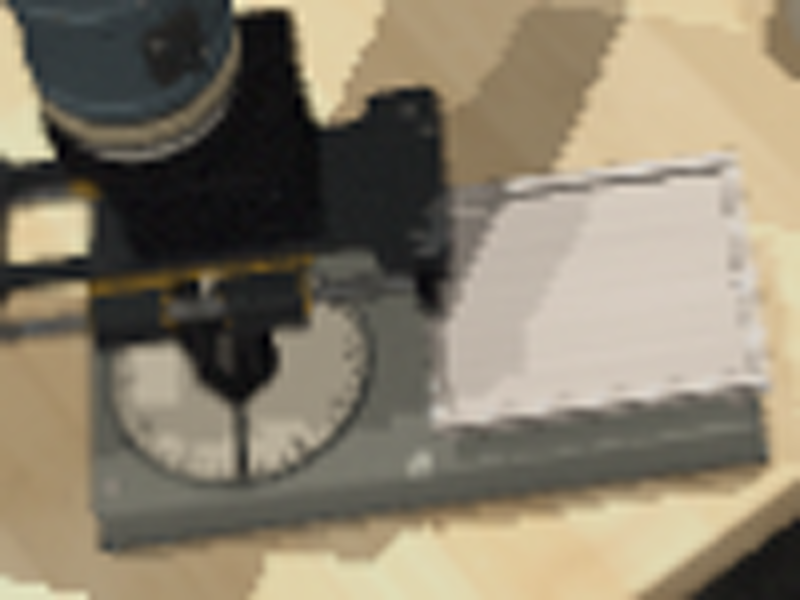

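The pointer runs straight into the broad zero mark at (242,470). I'll release and lift.

>>> drive_tool:
  deltas:
    - [0, 0, 0, 0, 0, 0, 1]
    - [0, 0, 0, 0, 0, 0, 1]
    - [0, 0, 0, 0, 0, 0, 1]
    - [0, 0, 0, 0, 0, 0, 1]
    - [0, 0, 0, 0, 0, 0, 1]
    - [0, 0, 0, 0, 0, 0, 1]
    - [0, 0, 0, 0, 0, 0, 1]
    - [0, 0, 0, 0, 0, -0.06, 1]
    - [0, 0, 0, 0, 0, -0.12, 1]
    - [0, 0, 0, 0, 0, -0.14, 1]
    - [0, 0, 0, 0, 0, -0.14, 1]
    - [0, 0, 0, 0, 0, -0.14, 1]
    - [0, 0, 0, 0, 0, -0.14, 1]

```text
time: 7.05
eef_pos: [0.3729, -0.2563, 0.2552]
tool_rot: [-3.027, 0.842, 0.0]
wrist_force: [0.5, 0.1, -0.4]
finger_gap: 0.0871
grip_force: 0.0
```

```bash
python3 -c "
from h import *
togo((.4355,.3065,.25),-31)"
```

```text
t 7.05 pos [ 0.3729 -0.2563  0.2552] ydir -121.08 down [-0.  0. -1.] shift shares [-0.948 -2.057  0.021] turn z share -1.501 F [ 0.5  0.1 -0.4] gap 0.08705849273779165 0.0
```

>>> drive_tool:
  deltas:
    - [0, 0, -0.125, 0, 0, 0, 1]
    - [0, 0, -0.125, 0, 0, 0, 1]
    - [0, 0, -0.125, 0, 0, 0, 1]
    - [0, 0, -0.125, 0, 0, 0, 1]
    - [0, 0, -0.125, 0, 0, 0, 1]
    - [0, 0, -0.125, 0, 0, 0, 1]
    - [0, 0, -0.125, 0, 0, 0, 1]
    - [0, 0, -0.125, 0, 0, 0, 1]
    - [0, 0, -0.125, 0, 0, 0, 1]
    - [0, 0, -0.125, 0, 0, 0, 1]
    - [0, 0, -0.125, 0, 0, 0, 1]
    - [0, 0, -0.125, 0, 0, 0, 1]
    - [0, 0, 0, 0.14, -0.034, 0, 1]
    - [0, 0, 0, 0.14, -0.034, 0, 1]
    - [0, 0, 0, 0.14, -0.034, 0, 1]
    - [0, 0, 0, 0.14, -0.034, 0, 1]
    - [0, 0, 0, 0.14, -0.034, 0, 1]
    - [0, 0, 0, 0.14, -0.034, 0, 1]
    - [0, 0, 0, 0.14, -0.034, 0, 1]
    - [0, 0, 0, 0.14, -0.034, 0, 1]

```text
time: 9.05
eef_pos: [0.4596, 0.0198, 0.2537]
tool_rot: [-2.735, -1.545, 0.0]
wrist_force: [1.4, -0.4, -1.0]
finger_gap: 0.0872
grip_force: 0.0
```

```bash
python3 -c "
from h import *
togo((.4355,.3065,.12),-31)
s=capture('side')['frame'][:,:,::-1];t=capture('top')['frame'][:,:,::-1]
f=lambda im,x,y:cv2.resize(im[y:y+150,x:x+100],(400,600),interpolation=cv2.INTER_CUBIC)
cv2.imwrite('pics/k3.png',np.hstack([f(t,310,120),f(s,130,150)]))"
```

```text
t 9.05 pos [0.4596 0.0198 0.2537] ydir -31.08 down [-0.  0. -1.] shift shares [ 0.933 -0.674  0.535] turn z share -0.001 F [ 1.4 -0.4 -1. ] gap 0.08715643609248232 0.0
```

View pics/k3.png

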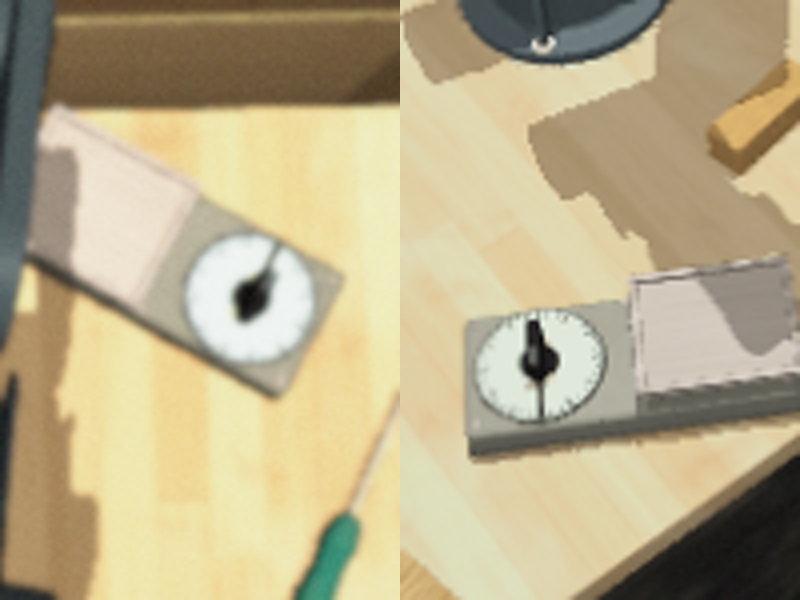

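The pointer covers the zero mark in both views: tip at (277,245) in the top view and (541,415) in the side view. Next I'll move over the box.

>>> drive_tool:
  deltas:
    - [0, 0, 0, 0.1166, -0.0843, 0, 1]
    - [0, 0, 0, 0.1166, -0.0843, 0, 1]
    - [0, 0, 0, 0.1166, -0.0843, 0, 1]
    - [0, 0, 0, 0.1166, -0.0843, 0, 1]
    - [0, 0, 0, 0.1166, -0.0843, 0, 1]
    - [0, 0, 0, 0.1166, -0.0843, 0, 1]
    - [0, 0, 0, 0.1166, -0.0843, 0, 1]
    - [0, 0, 0, 0.1166, -0.0843, 0, 1]
    - [0, 0, 0, 0, 0, 0.14, 1]
    - [0, 0, 0, 0, 0, 0.14, 1]
    - [0, 0, 0, 0, 0, 0.14, 1]
    - [0, 0, 0, 0, 0, 0.11, 1]
    - [0, 0, 0, 0, 0, 0, 1]

```text
time: 10.45
eef_pos: [0.4331, 0.3029, 0.1179]
tool_rot: [-2.735, -1.544, 0.014]
wrist_force: [-1.0, -0.4, 0.5]
finger_gap: 0.0871
grip_force: 0.0
```

```bash
python3 -c "
from h import *
togo((.4355,.3065,.030),-31)
s=capture('side')['frame'][:,:,::-1];t=capture('top')['frame'][:,:,::-1]
f=lambda im,x,y:cv2.resize(im[y:y+120,x:x+80],(400,600),interpolation=cv2.INTER_CUBIC)
cv2.imwrite('pics/k4.png',np.hstack([f(t,150,120),f(s,270,90)]))"
```

```text
t 10.45 pos [0.4331 0.3029 0.1179] ydir -31.12 down [-0.008 -0.004 -1.   ] shift shares [0.02  0.003 0.351] turn z share -0.002 F [-1.  -0.4  0.5] gap 0.08709424786435387 0.0
```

View pics/k4.png

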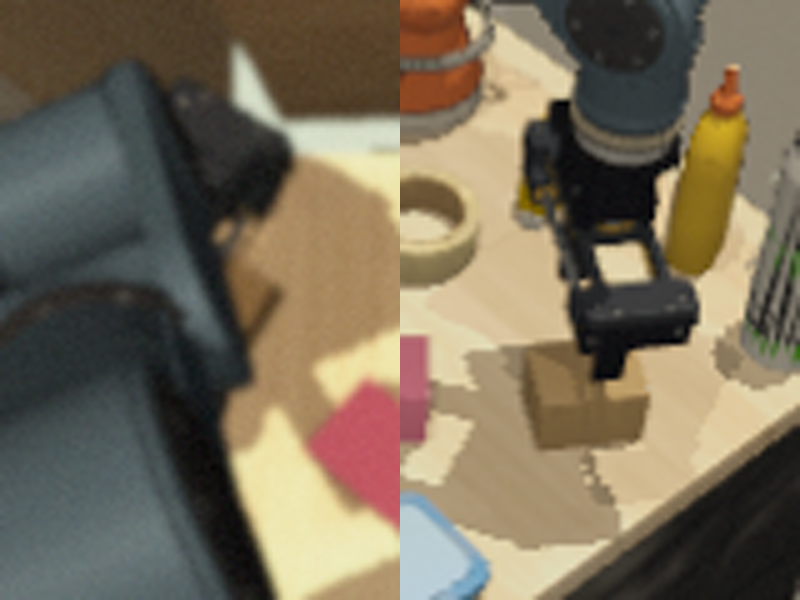

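The fingers stand above the box and straddle its short side, with the bottle and can clear. I'll descend in part with the correction and then check.

>>> drive_tool:
  deltas:
    - [0, 0, 0, 0, 0, 0, 1]
    - [0, 0, 0, 0.02, 0.003, 0.08, 1]
    - [0, 0, 0, 0, 0, 0.08, 1]
    - [0, 0, 0, 0, 0, 0.05, 1]
    - [0, 0, 0, 0, 0, 0, 1]

```text
time: 11.05
eef_pos: [0.4385, 0.3086, 0.0685]
tool_rot: [-2.735, -1.545, 0.002]
wrist_force: [-1.1, -0.5, -0.6]
finger_gap: 0.0872
grip_force: 0.0
```

```bash
python3 -c "
from h import *
togo((.4355,.3065,.030),-31);print(observe()['q'])"
```

```text
t 11.05 pos [0.4385 0.3086 0.0685] ydir -31.09 down [-0.001 -0.001 -1.   ] shift shares [-0.013 -0.006  0.154] turn z share -0.001 F [-1.1 -0.5 -0.6] gap 0.08720055775813809 0.0
[ 4.04773579e-01  6.77985897e-01  1.78732659e+00 -4.28078068e-05
  6.77488822e-01  9.47365658e-01]
```

>>> drive_tool:
  deltas:
    - [0, 0, 0, -0.013, -0.006, 0.05, 1]
    - [0, 0, 0, 0, 0, 0.06, 1]
    - [0, 0, 0, 0, 0, 0.04, 1]
    - [0, 0, 0, 0, 0, 0, 1]
    - [0, 0, 0, 0, 0, 0, 0.5]
    - [0, 0, 0, 0, 0, 0, 0.5]
    - [0, 0, 0, 0, 0, 0, 0.5]
    - [0, 0, 0, 0, 0, 0, 0.5]
    - [0, 0, 0, 0, 0, 0, 0.5]
    - [0, 0, 0, 0, 0, 0, 0.5]
    - [0, 0, 0, 0, 0, 0, 0.5]
    - [0, 0, 0, 0, 0, 0, 0.5]

```text
time: 12.25
eef_pos: [0.4358, 0.307, 0.0317]
tool_rot: [-2.735, -1.545, -0.0]
wrist_force: [-1.5, 1.1, 5.5]
finger_gap: 0.0597
grip_force: 30.0
```

```bash
python3 -c "
from h import *
togo((.4355,.3065,.030),-31);print(observe()['moment'])"
```

```text
t 12.25 pos [0.4358 0.307  0.0317] ydir -31.09 down [ 0.  0. -1.] shift shares [-0.002 -0.     0.007] turn z share -0.002 F [-1.5  1.1  5.5] gap 0.05970408221668702 29.998325407505035
[0.16952977 0.21932877 0.02255111]
```

>>> drive_tool:
  deltas:
    - [0, 0, 0, 0, 0, 0, 0]
    - [0, 0, 0, 0, 0, -0.04, 0]
    - [0, 0, 0, 0, 0, -0.08, 0]
    - [0, 0, 0, 0, 0, -0.11, 0]
    - [0, 0, 0, 0, 0, -0.11, 0]
    - [0, 0, 0, 0, 0, -0.11, 0]
    - [0, 0, 0, 0, 0, -0.11, 0]
    - [0, 0, 0, 0, 0, -0.11, 0]
    - [0, 0, 0, 0, 0, -0.05, 0]
    - [0, 0, 0, 0, 0, 0, 0]
    - [0, 0, 0, 0, 0, 0, 0]

```text
time: 13.35
eef_pos: [0.435, 0.3064, 0.2105]
tool_rot: [2.735, 1.545, -0.003]
wrist_force: [0.1, -0.2, -6.1]
finger_gap: 0.0597
grip_force: 30.0
```

```bash
python3 -c "
from h import *
togo((.445,-.137,.212),-31);print(observe()['moment'])
s=capture('side')
f=s['frame'][:,:,::-1]
cv2.imwrite('pics/k5.png',cv2.resize(f[75:195,240:400],(800,600),interpolation=cv2.INTER_CUBIC))"
```

```text
t 13.35 pos [0.435  0.3064 0.2105] ydir -31.08 down [-0.002 -0.001 -1.   ] shift shares [-1.498  0.95  -0.004] turn z share -0.001 F [ 0.1 -0.2 -6.1] gap 0.059742507733962814 29.99883861746639
[-0.05006195 -0.0159138   0.02087152]
```

View pics/k5.png

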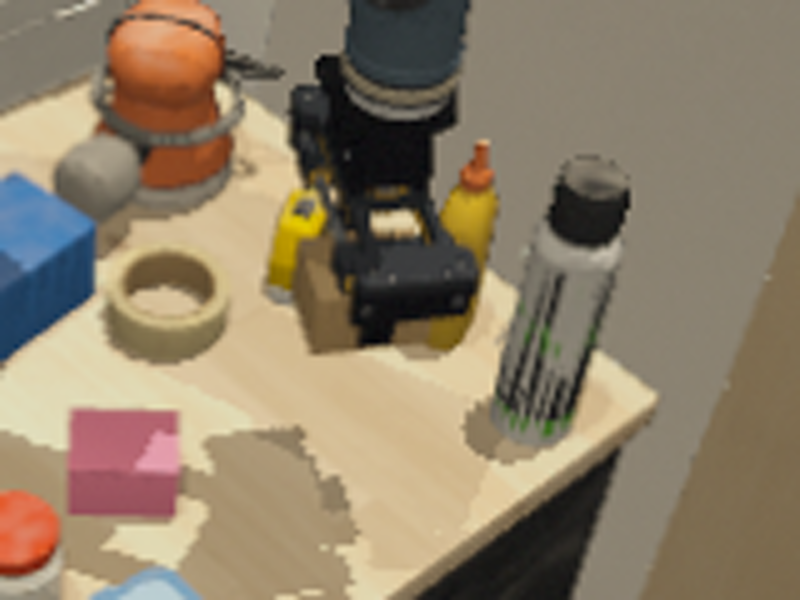

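The box is held level and clear (bottom edge near (320,350)). I'll carry it at height.

>>> drive_tool:
  deltas:
    - [0, 0, 0, -0.05, 0.032, 0, 0]
    - [0, 0, 0, -0.1, 0.0633, 0, 0]
    - [0, 0, 0, -0.107, 0.068, 0, 0]
    - [0, 0, 0, -0.107, 0.068, 0, 0]
    - [0, 0, 0, -0.107, 0.068, 0, 0]
    - [0, 0, 0, -0.107, 0.068, 0, 0]
    - [0, 0, 0, -0.107, 0.068, 0, 0]
    - [0, 0, 0, -0.107, 0.068, 0, 0]
    - [0, 0, 0, -0.107, 0.068, 0, 0]
    - [0, 0, 0, -0.107, 0.068, 0, 0]
    - [0, 0, 0, -0.107, 0.068, 0, 0]
    - [0, 0, 0, -0.107, 0.068, 0, 0]
    - [0, 0, 0, -0.107, 0.068, 0, 0]
    - [0, 0, 0, -0.107, 0.068, 0, 0]
    - [0, 0, 0, -0.04, 0.025, 0, 0]
    - [0, 0, 0, -0.024, 0.014, 0, 0]
    - [0, 0, 0, 0, 0, 0, 0]
    - [0, 0, 0, 0, 0, 0, 0]
    - [0, 0, 0, 0, 0, 0, 0]

```text
time: 15.3
eef_pos: [0.4455, -0.1352, 0.2111]
tool_rot: [-2.733, -1.546, 0.001]
wrist_force: [-0.7, 0.2, -4.3]
finger_gap: 0.06
grip_force: 30.0
```

```bash
python3 -c "
from h import *
togo((.445,-.137,.118),-31);print(observe()['moment'])
np.set_printoptions(precision=4,suppress=True)
s=capture('side');t=capture('top')
print([(d['score'],d['point']) for p in(s,t) for d in search_frame(p,'screw_box')])
cv2.imwrite('pics/sfull.png',s['frame'][:,:,::-1]);cv2.imwrite('pics/tfull.png',t['frame'][:,:,::-1])
f=lambda im,x,y:cv2.resize(im[y:y+100,x:x+66],(396,600),interpolation=cv2.INTER_CUBIC)
cv2.imwrite('pics/k6.png',np.hstack([f(t['frame'][:,:,::-1],290,130),f(s['frame'][:,:,::-1],175,165)]))"
```

```text
t 15.3 pos [ 0.4455 -0.1352  0.2111] ydir -31.0 down [-0.001  0.001 -1.   ] shift shares [-0.007  0.003  0.372] turn z share -0.0 F [-0.7  0.2 -4.3] gap 0.059965119649446764 29.998874883167446
[-0.06386043 -0.0070421  -0.01779842]
[(0.82, [0.3374, 0.1774, 0.057])]
```

View pics/k6.png

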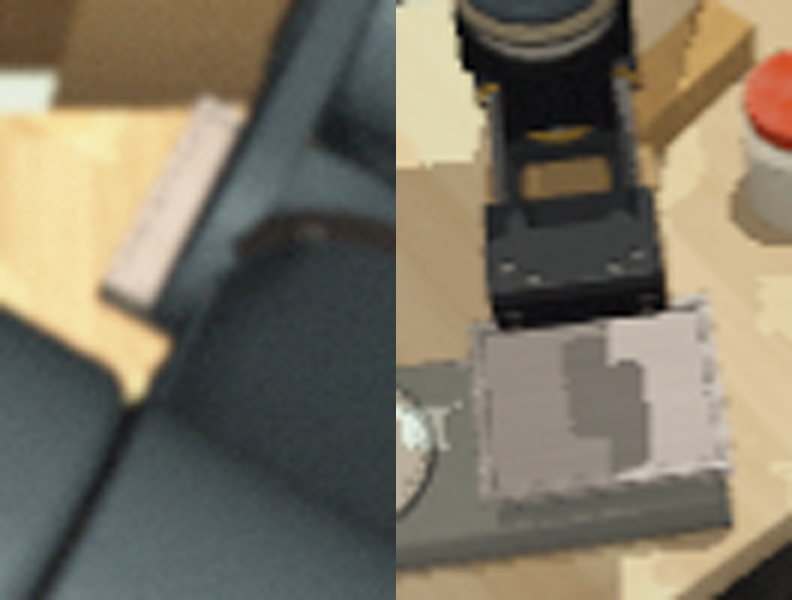

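```bash
python3 -c "
from h import *
s=capture('side');f=s['frame'][:,:,::-1].copy()
c=np.array([.4455,-.1352,0]);y=np.array([np.cos(np.radians(59)),np.sin(np.radians(59)),0]);x=np.array([y[1],-y[0],0])
pts=[c+a*.03*x+b*.04*y+[0,0,z] for z in(.1795,.2315) for a,b in((-1,-1),(1,-1),(1,1),(-1,1))]
pr=cv2.projectPoints(np.array(pts),np.array(s['rvec']),np.array(s['tvec']),s['camera_matrix'],np.array(s['dist_coeffs']))[0].reshape(-1,2)
print(pr.round(1),'camera',-P(s)[:,:3].T@P(s)[:,3])
k=6;g=cv2.resize(f[150:250,170:303],None,fx=k,fy=k,interpolation=cv2.INTER_CUBIC)
q=((pr-[170,150]+.5)*k-.5).astype(int)
for z in(0,4): cv2.polylines(g,[q[z:z+4]],True,(0,255,0),1)
cv2.imwrite('pics/k7.png',g)"
```

```text
[[190.7 203.3]
 [192.  220.3]
 [220.1 216.7]
 [218.  199.9]
 [188.5 192.5]
 [189.8 209.8]
 [219.  206.2]
 [216.8 189.1]] camera [ 1.02981044 -0.45304285  1.11651866]
```

View pics/k7.png

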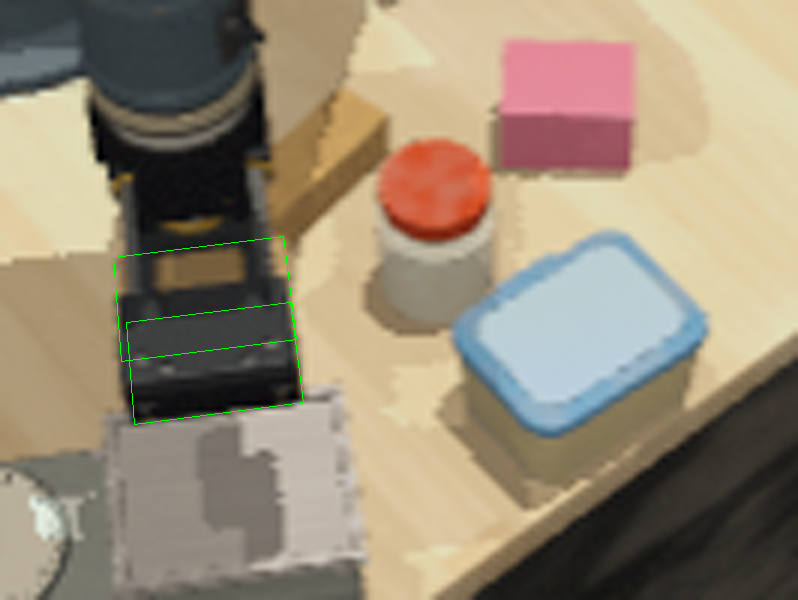

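The box top shows brown through the gripper's opening at (200,270), where it should be; the tub, the jar and the pink box stand undisturbed. I'll check the box's place in the grip numerically from the visible corner in the lifted view, which was at (312,352) in that crop.

```bash
python3 -c "
from h import *
np.set_printoptions(precision=4,suppress=True)
s=capture('side')
y=np.array([np.cos(np.radians(59)),np.sin(np.radians(59)),0]);x=np.array([y[1],-y[0],0])
X=plane(s,unc([(312,352)],(240,75),5),.2105-.0317)[0]
d=X-[.435,.3064,.1788];print('corner in box frame (expect .03,-.04):',d@x,d@y)
togo((.4448,-.138,.1177),-31)"
```

```text
corner in box frame (expect .03,-.04): 0.023986839643951718 -0.03614473351323817
t 15.6 pos [ 0.446  -0.1361  0.2113] ydir -31.04 down [ 0. -0. -1.] shift shares [-0.009 -0.     0.375] turn z share -0.001 F [-0.5 -0.  -4.7] gap 0.06006291213724207 29.998747394420207
```

>>> drive_tool:
  deltas:
    - [0, 0, 0, -0.009, 0, 0.04, 0]
    - [0, 0, 0, 0, 0, 0.08, 0]
    - [0, 0, 0, 0, 0, 0.08, 0]
    - [0, 0, 0, 0, 0, 0.06, 0]
    - [0, 0, 0, 0, 0, 0.05, 0]
    - [0, 0, 0, 0, 0, 0.03, 0]
    - [0, 0, 0, 0, 0, 0.02, 0]
    - [0, 0, 0, 0, 0, 0.01, 0]
    - [0, 0, 0, 0, 0, 0, 0]
    - [0, 0, 0, 0, 0, 0, 0]
    - [0, 0, 0, 0, 0, 0, 0]
    - [0, 0, 0, 0, 0, 0, 0]

```text
time: 16.8
eef_pos: [0.4451, -0.1385, 0.1192]
tool_rot: [2.735, 1.545, 0.001]
wrist_force: [-0.7, 0.0, -5.2]
finger_gap: 0.0596
grip_force: 30.0
```

```bash
python3 -c "
from h import *
np.set_printoptions(precision=4,suppress=True)
togo((.4448,-.138,.1177),-31);print(observe()['joint_velocities'])
s=capture('side');t=capture('top');print([(q,np.round(d['score'],2),np.round(d['point'],3)) for p in(s,t) for q in('screw_box','screw_jar','cream_tub','spray_can') for d in search_frame(p,q)])
# box colour in the predicted box area, side view
y=np.array([np.cos(np.radians(59)),np.sin(np.radians(59)),0]);x=np.array([y[1],-y[0],0]);c=np.array([.4448,-.138,0])
pts=np.array([c+.03*x+b*.04*y+[0,0,z] for z in(.086,.138) for b in(-1,1)])
pr=cv2.projectPoints(pts,np.array(s['rvec']),np.array(s['tvec']),s['camera_matrix'],np.array(s['dist_coeffs']))[0].reshape(-1,2);print(pr.round(1))
a,b=pr[0],pr[1]
for dv in(-6,-4,-2,0,2): print(dv,[tuple(int(v) for v in s['frame'][int(round(q[1]+dv)),int(round(q[0]))]) for q in(a+(b-a)*k for k in(-.15,-.05,.05,.15,.3,.5,.7,.85,.95,1.05,1.15))])"
```

```text
t 16.8 pos [ 0.4451 -0.1385  0.1192] ydir -31.08 down [ 0.001 -0.001 -1.   ] shift shares [ 0.001 -0.002  0.006] turn z share -0.001 F [-0.7  0.  -5.2] gap 0.05956450967356083 29.998766407370567
[-0.0013 -0.0003  0.0025 -0.0003  0.0006  0.0008]
[('screw_box', np.float64(0.57), array([0.339, 0.176, 0.053])), ('screw_box', np.float64(0.46), array([ 0.437, -0.129,  0.14 ])), ('screw_jar', np.float64(0.65), array([0.39 , 0.044, 0.078])), ('screw_jar', np.float64(0.61), array([ 0.421, -0.219,  0.044])), ('cream_tub', np.float64(0.85), array([0.496, 0.053, 0.068])), ('spray_can', np.float64(0.79), array([0.494, 0.46 , 0.134])), ('screw_box', np.float64(0.89), array([0.341, 0.196, 0.045])), ('screw_jar', np.float64(0.33), array([0.507, 0.126, 0.065])), ('cream_tub', np.float64(0.51), array([0.509, 0.124, 0.066])), ('spray_can', np.float64(0.82), array([0.469, 0.459, 0.183]))]
[[194.8 237.7]
 [221.1 234.3]
 [192.8 228.5]
 [220.1 225. ]]
-6 [(150, 140, 130), (79, 77, 75), (68, 68, 67), (79, 78, 74), (62, 66, 64), (63, 65, 65), (120, 117, 111), (68, 69, 68), (114, 98, 79), (194, 184, 172), (193, 183, 171)]
-4 [(148, 139, 129), (84, 78, 74), (28, 29, 29), (39, 39, 41), (29, 30, 30), (32, 33, 33), (45, 48, 45), (31, 31, 31), (75, 62, 45), (197, 187, 176), (197, 186, 175)]
-2 [(147, 138, 128), (132, 124, 114), (30, 31, 30), (22, 19, 23), (16, 13, 18), (18, 17, 22), (20, 20, 21), (18, 14, 18), (50, 40, 28), (186, 175, 162), (194, 184, 172)]
0 [(147, 138, 128), (137, 129, 119), (50, 46, 44), (16, 13, 17), (28, 26, 27), (19, 19, 19), (15, 11, 14), (53, 50, 47), (50, 48, 45), (195, 185, 173), (194, 183, 173)]
2 [(146, 137, 128), (145, 136, 127), (147, 137, 128), (120, 112, 105), (124, 116, 108), (121, 113, 104), (111, 103, 96), (122, 115, 106), (160, 150, 140), (192, 181, 170), (193, 182, 171)]
```

```bash
python3 -c "
from plant import *
print(close_job())"
```

```text
the job is handed in; nothing more can be done
None
```

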